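Bar a final drive round to its index pointer with a socket crank

ROBOT

A 6-joint arm with a two-finger parallel gripper is mounted at the origin on the work surface. World frame = base frame: x ahead of the robot, y to its left, z up, the work surface at z = 0. Lengths are in mm, angles in rad, forces in N, time in s.
With the tool pointing down it reaches from about 300 to 775 mm from the base axis. Payload 14.6 kg.
Tool frame: the origin (TCP) lies between the finger pads; the fingertips stand manip.tip_reach ahead of it and the grasp point (between the pads) lies 5 mm behind it (manip.tip_reach is the distance from the TCP to the fingertips, in mm); z points along the fingers, y is the line along which they close (so a half turn about z gives the same grasp; the last joint's range is limited). The gripper opens to 94 mm and grips with 3 to 60 N. Pads are 16 mm wide; open, the fingers measure 119 mm over their backs; the gripper's body (75 mm by 177 mm) begins 78 mm behind the grasp point.
Start: joints at [1.041, 0.3, 1.521, -0, 1.321, -0.067], TCP at [245.546, 492.134, 180.746] pointing down, gripper open.
Joint ranges: [-3.03, 3.03], [-0.79, 2.21], [0.23, 2.52], [-1.04, 4.18], [0, 3.07], [-2.55, 2.55]. Speed limits (rad/s): [2.22, 2.22, 2.57, 3.14, 3.14, 3.14].

INTERFACE

Orientations are given as [roll, pitch, yaw] about the fixed x, y, z axes, in that order (R = Rz(yaw) Ry(pitch) Rx(roll)).
In Python, from cell import manip gives the robot as it stands. The module is installed in compiled form; this text tells all that it offers.
- The arm moves only by the shell command python3 -m creep 'ROWS' [FORCE]. ROWS is JSON, a list of rows, each a list of 3 entries, a list of its own where there are three numbers: the opening, from -1 (shut) to 1 (fully open), then the shift along the tool's x, y, z in cm, then the turn about the tool's z in units of 5 degrees (1.0 is 5 degrees). In form: [[grip, [tx, ty, tz], roll], ...]. A call has 1 to 12 rows; each row is the pose to reach, as a shift and turn from the pose commanded when the call began, along the tool's axes at that moment; what a row does not reach only later rows make up. A row lasts 1/10 s, in which the tool goes at most 50 mm and 8.59 degrees, less where a joint would pass 70% of its speed; a pose out of reach is approached as far as the arm can. A call with a gripper value outside its range is refused whole. The fingers move at their own pace and stop on an object; FORCE is the grip in N (left out, the last holds). Time passes only in rows, so rows that repeat a pose let the fingers close. It gives the time, the measured TCP pose, the force, the opening and the grip force at its end, in the units of the state.
- manip.read_state(): the state, without advancing time (a new reading comes with each control period).
- manip.camera(name): name is "side" or "top" or "wrist"; returns the picture (420x560x3 uint8, red, green, blue); there is no depth.
- manip.camera_params(name): a dict with "fovy" (degrees; the focal length in pixels is half the picture's height over the tangent of half this angle, whatever the lens; pixels are square), "cx", "cy" (the principal point, pixels), "origin" and "attitude" of the camera in the world. Camera axes: x right, y down, z forward; pixel columns grow to the right and rows downward; lengths in mm; the calibration is good to about 2 mm. The wrist camera is an equidistant fisheye: a pixel r from the principal point sees the ray r / f radians off the axis. A picture is of the moment at which its call begins: read the wrist's pose just before it. camera_params takes no time and is no camera call; for the wrist camera it gives the pose at the moment of the call.
- manip.sign_off(): hands the job in; it is judged then, once.
The state is a dict: "clock": time; "joints": joint angles; "qd": joint speeds; "effort": joint torques, N m; "eef_pos": TCP position; "eef_rot": TCP orientation; "wrist_force": force on the tool from outside, world axes, zero at the start; "moment": the same for the moment, N m; "finger_gap": finger opening in mm; "finger_force": force on a finger pad.
Only numpy, scipy, OpenCV 4.12 (cv2) and the standard library are available. Lean on these libraries where they do the work, as an engineer would, in place of code of your own. Each camera call takes 0.05 s, during which the arm holds its last target. There are 200 camera calls.

TASK

The final drive is clamped pinion-up in its bench fixture. Fit the loose socket crank over the pinion nut down inside the flange, feeling for the hex with light pressure until the crank is fully home, then crank the stiff pinion round until the flange's lug lines up with the pointer. Turn it only with the crank, never by the flange itself, leave the crank sitting fully home on the nut, and leave the other tools and parts where they are.

Things in the scene. Friction and masses are not known exactly. Their poses are not given: they have to be found in the camera images.
- crank: Bare steel socket crank with a black grip, about 0.6 kg, standing on its open end on the bench at the start. Origin: centre of the open lower end of its round hub (42 mm diameter, 55 mm tall). Own z runs up the hub's axis, own x along the arm to the grip. The hub's hex socket is 28.2 mm across flats, 28 mm deep; two of its flats face along own +x and -x.
- boss (a point): Middle of the crank's square boss, for gripping: on the hub's axis, 24 x 24 mm, sides along the crank's x and y, 61 to 95 mm above the crank's origin (this point: 78 mm). Below it the flat arm, 18 mm wide, runs out along +x at 55 to 61 mm, ending at x = 106 mm.
- handle (a point): Middle of the crank's upright cylindrical grip, 25 mm diameter (a little narrower at its ends), 66 to 116 mm above the crank's origin (this point: 91 mm), 100 mm from the hub's axis. The grip spins freely about its own upright axis.
- final_drive: Cast aluminium final drive, pinion up, in a blue fixture bolted to the bench; fixed. Base plate 200 x 250 mm. Origin: on the bench under the pinion axis. Own x points from the pinion axis to the pointer. Its side straps reach 149 mm above the bench, the pointer 181 mm, the flange's face 182 mm.
- axis (a point): Point on the upright pinion axis at the height of the flange's face. The pinion turns about it either way, with no stop within a turn of where it needs to go, against a steady drag of about 0.8 N m (8 N at the crank's grip), and stays where it is left. The crank has about 5 degrees of play either way on the nut before it drives it.
- nut (a point): Foot of the pinion nut, on the pinion axis, on the floor of the flange's well, 154 mm above the bench. Hex 27 mm across flats up to 16 mm above this point, then a round taper (27 to 22 mm diameter) to 19.5 mm and the round shaft end (16 mm diameter) to 23.5 mm. How its flats stand is hidden and differs every time, also against the lug.
- flange: Dark steel flange, 84 mm diameter, face 182 mm above the bench, turning with the nut. Origin at the nut's foot. In its middle a round well, 48 mm diameter, 28 mm deep, holds the nut. The crank is fully home when the hub's open end rests on the well's floor; while the flats do not match it rests on the nut's corners 16 mm higher.
- lug (a point): Top outer end of the flange's single rim lug (12 mm wide, 10 mm high), 56 mm from the pinion axis, level with the flange's face. It turns with the flange. At the start it stands 50 to 175 degrees from the pointer; the shorter way there is anticlockwise seen from above.
- pointer (a point): Tip of the pointer, a bent steel strip fixed to the housing whose blade points at the flange's rim; 60 mm from the pinion axis, 181 mm above the bench. Lug and pointer line up when both lie in the same direction from the pinion axis.
- gear: Helical gear lying flat, 91 mm diameter, 36 mm high. Origin under its centre. Leave alone.
- bearing: Roller bearing lying flat, 72 mm diameter, 20 mm high. Origin under its centre. Leave alone.
- deep_socket: Plain deep socket standing upright, 34 mm diameter, 65 mm high, no arm. Origin under its centre. Leave alone.
- wrench: Wrench lying along its x, 200 mm. Origin under its middle. Leave alone.
- hammer: Hammer lying along its x, 280 mm. Origin under its middle. Leave alone.
- puller: Two-leg gear puller lying flat, brass-coloured, about 215 x 150 mm, 25 mm high. Origin under its cross yoke. Leave alone.
- dial_gauge: Dial gauge on a magnetic base 60 x 50 mm, 190 mm high, its arm reaching 115 mm along its x. Origin under the base. Leave alone.

How it is judged:
By the outcome, as a careful person would: the job done as asked, in the order asked, and still so for the second after the job is handed in, with the robot touching nothing.
It also fails if it takes over 64 s, if anything falls off the work surface, if the arm or the gripper's body presses on something with over 40 N, if the wrist force passes 120 N, or if a joint passes its speed limit or range.

## Working session

There is one attempt and no reset: what is moved stays moved. The work goes in short steps, Python scripts to look and compute and a shell command to move; the robot and the scene stay as the last step left them, time stands still between calls to the robot, and variables do not carry over. Pictures are saved under pics/ and viewed, at most 10 in all, crops included, and the job is handed in when it is done.

```bash
mkdir -p pics
cat > h.py <<'E'
import numpy as np, cv2
from cell import manip
def snap(n,f):
    p=manip.camera_params(n); im=manip.camera(n); cv2.imwrite(f'pics/{f}.png',im[:,:,::-1]); return im,p
def rot(a):
    a=np.array(a,float)
    if a.shape==(3,3): return a
    from scipy.spatial.transform import Rotation as R
    return R.from_euler('xyz',a).as_matrix()
def ray(p,u,v,wrist=False):
    f=210/np.tan(np.radians(p['fovy']/2)); d=np.array([(u-p['cx'])/f,(v-p['cy'])/f])
    if wrist:
        r=np.hypot(*d); d3=np.array([*(d/r*np.sin(r) if r>0 else d),np.cos(r)])
    else: d3=np.array([*d,1.])
    return np.array(p['origin'],float), rot(p['attitude'])@d3
def onz(p,u,v,z,wrist=False):
    o,d=ray(p,u,v,wrist); return o+d*(z-o[2])/d[2]
def proj(p,X,wrist=False):
    f=210/np.tan(np.radians(p['fovy']/2)); c=rot(p['attitude']).T@(np.array(X,float)-np.array(p['origin']))
    if wrist:
        r=np.hypot(c[0],c[1]); t=np.arctan2(r,c[2]); return p['cx']+f*t*c[0]/r,p['cy']+f*t*c[1]/r
    return p['cx']+f*c[0]/c[2],p['cy']+f*c[1]/c[2]
E
python3 - <<'E'
from h import *
print(manip.read_state(),manip.tip_reach)
ims=[]
for n in ['top','side','wrist']:
    im,p=snap(n,n+'0'); print(n,p)
E
```

```text
{'clock': 0.0, 'joints': array([ 1.04138931e+00,  3.00467177e-01,  1.52158147e+00,  2.68275465e-05,
        1.32075218e+00, -6.66168371e-02]), 'qd': array([-4.41791299e-05,  1.56066326e-04, -7.68042994e-04,  4.79459136e-05,
       -2.57611780e-03, -4.65189551e-05]), 'effort': array([ 9.24946153e-05, -5.31798184e+01, -3.52744710e+01,  7.07867648e-02,
        2.43159255e-02, -1.38384867e-04]), 'eef_pos': array([245.39441859, 491.8784223 , 180.188353  ]), 'eef_rot': array([-3.14038889e+00, -1.06352956e-04,  2.67879575e+00]), 'wrist_force': array([-0.38054677,  0.02543715, -0.76889601]), 'moment': array([ 0.00194499,  0.02497114, -0.01019888]), 'finger_force': 0.0, 'finger_gap': 94.19941733584778} 14.0
top {'fovy': 50.84116694679398, 'cx': 282.6227523765534, 'cy': 200.33149245961516, 'origin': array([ 275.98289557,  -20.21020805, 1410.35377544]), 'attitude': array([-2.9248496 , -0.00404391, -1.50371946])}
side {'fovy': 56.823209255086745, 'cx': 279.2150818798601, 'cy': 210.57568299504172, 'origin': array([425.74814636, 841.98761393, 677.05240269]), 'attitude': array([-2.14364859e+00, -4.39303596e-04, -3.01803571e+00])}
wrist {'fovy': 65.70646984690485, 'cx': 276.47944190274626, 'cy': 217.70003956975256, 'origin': array([174.35808995, 528.03117263, 385.00838308]), 'attitude': array([ 2.86172359e+00, -7.21831122e-04,  1.10858965e+00])}
```

View pics/top0.png

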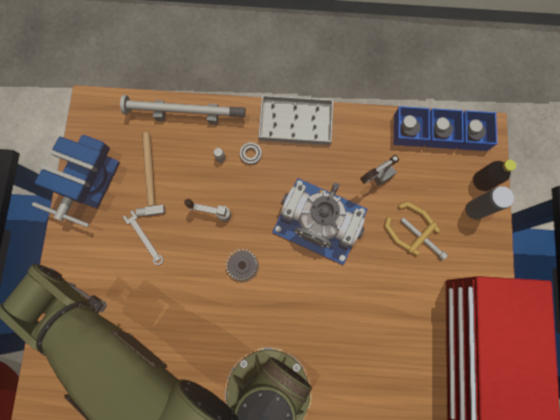

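View pics/side0.png

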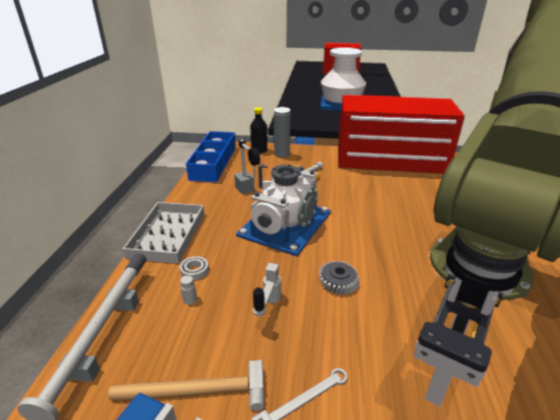

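The top view shows the crank hub near (223,212) with its grip near (189,203), and the flange near (325,211). The side view shows the crank near (270,285). I'll enlarge both.

Run:
```python
from h import *
t=cv2.imread('pics/top0.png');s=cv2.imread('pics/side0.png')
def c(i,x,y,w,h,k): return cv2.resize(i[y:y+h,x:x+w],None,fx=k,fy=k,interpolation=cv2.INTER_CUBIC)
a=np.hstack([c(t,280,170,80,60,5),c(t,175,185,80,60,5)])
b=np.hstack([c(s,245,150,80,60,5),c(s,235,250,80,60,5)])
cv2.imwrite('pics/m0.png',np.vstack([a,b]))
p=manip.camera_params('top')
for n,u,v,z in [('boss',223,212,95),('grip',189,203,116),('axis',325,211,182)]: print(n,onz(p,u,v,z))
```

```text
boss [516.95995647 171.65075718  95.        ]
grip [533.52387809 272.69153808 116.        ]
axis [ 523.47331561 -128.87733591  182.        ]
```

View pics/m0.png

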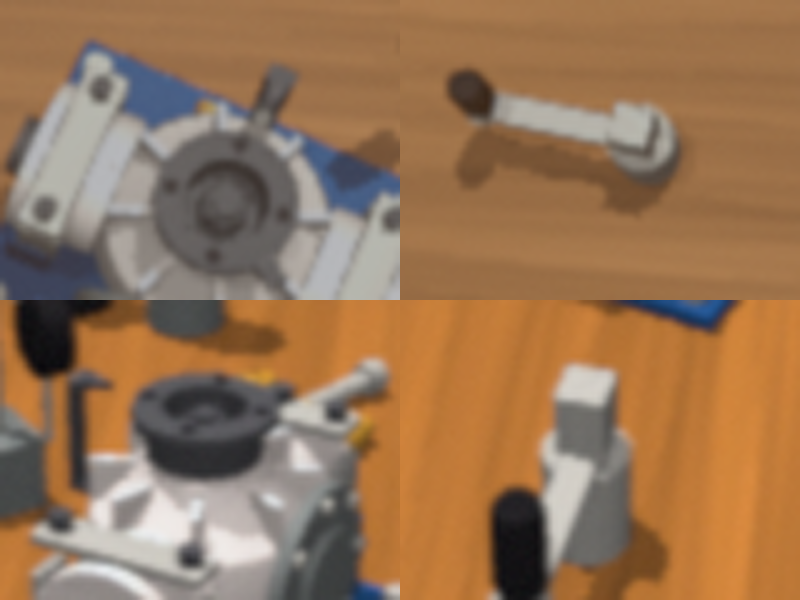

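Run:
```python
from h import *
P=manip.camera_params('top');S=manip.camera_params('side')
def tri(a,b):
    (o,d),(q,e)=ray(P,*a),ray(S,*b); d/=np.linalg.norm(d);e/=np.linalg.norm(e)
    s=np.linalg.lstsq(np.c_[d,-e],q-o,rcond=None)[0]; A,B=o+s[0]*d,q+s[1]*e
    return (A+B)/2,np.linalg.norm(A-B)
print(tri((221,210.4),(272.3,267)),tri((188.6,202.6),(259,289.4)))
b=onz(P,221,210.4,95);g=onz(P,188.6,202.6,116);a=onz(P,325.2,210,182);pt=onz(P,332.4,195,181);l=onz(P,336,226,182)
print(b,g,np.hypot(*(g-b)[:2]),np.degrees(np.arctan2(*(g-b)[1::-1])))
for q in(pt,l): print(a,q,np.hypot(*(q-a)[:2]),np.degrees(np.arctan2(*(q-a)[1::-1])))
# move: to crank, yaw 81
st=manip.read_state(); y=st['eef_rot'][2]; d=b[:2]-st['eef_pos'][:2]
print('tool shift cm',(d@[np.cos(y),np.sin(y)])/10,(d@[np.sin(y),-np.cos(y)])/10)
```

```text
(array([522.84573852, 178.60001504,  92.21976051]), np.float64(1.692926928443383)) (array([536.27506949, 274.55840135, 113.8660838 ]), np.float64(2.329917241358525))
[521.46588125 178.16994656  95.        ] [534.66061009 274.0228663  116.        ] 96.75682451895355 82.16215178830217
[ 526.39599758 -129.30902631  182.        ] [ 571.64420658 -147.91115606  181.        ] 48.922792734348754 -22.348203961430517
[ 526.39599758 -129.30902631  182.        ] [ 482.64487346 -161.74680938  182.        ] 54.46439783958687 -143.44617104443074
tool shift cm -38.70826010767381 -15.754139743731935
```

The top view gives crank boss (521,178), arm at about 82°, pinion axis (526,-129), pointer at about -22° and lug at about -143°. The boss-to-grip and lug distances agree with the stated sizes; the pointer tip measured 49 mm from the axis rather than 60, so I'll remeasure it. Next I move over the crank.

```bash
python3 -m creep '[[1,[-4,-1.6,-1],1.5],[1,[-8.5,-3.5,-2],3],[1,[-13,-5.3,-2],4.5],[1,[-17.5,-7.1,-2],6],[1,[-22,-9,-2],7.5],[1,[-26.5,-10.8,-2],9],[1,[-31,-12.6,-2],10.5],[1,[-35,-14.2,-2],12],[1,[-38.7,-15.75,-2],13.5],[1,[-38.7,-15.75,-2],14.3],[1,[-38.7,-15.75,-2],14.3],[1,[-38.7,-15.75,-2],14.3]]'
python3 - <<'E'
from h import *
im,p=snap('wrist','w1'); st=manip.read_state(); print(st['eef_pos'],st['eef_rot'],st['wrist_force'],p['origin'])
for X in [(521.5,178.2,95),(534.7,274,116)]: print(proj(p,X,True))
E
```

```text
clock: 1.35
eef_pos: [521.2, 178.7, 200.6]
eef_rot: [-3.141, 0.0, 1.434]
wrist_force: [-0.5, -0.3, 0.2]
finger_gap: 94.0
finger_force: 0.0
[521.11365819 178.98091488 200.70986592] [-3.14138405e+00  8.92274646e-06  1.43387267e+00] [ 0.6727246   0.56888871 -0.38925557] [533.62786091 258.70803948 405.33753576]
(np.float64(275.68827627167025), np.float64(210.36517257792954))
(np.float64(275.59500477099584), np.float64(109.7641053638944))
```

View pics/w1.png

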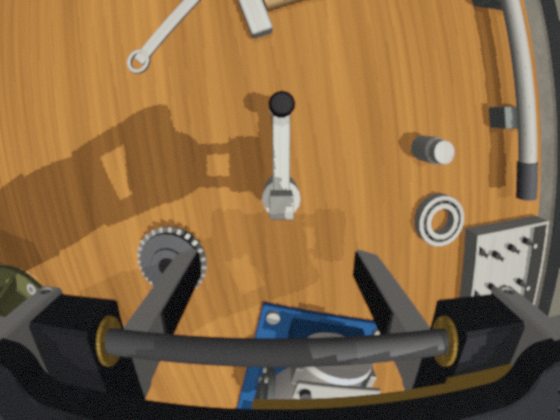

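The wrist view shows the grip top near (281,103) and the boss top near (282,211). I'll refine both by mask.

Run:
```python
from h import *
im=cv2.imread('pics/w1.png'); p=manip.camera_params('wrist'); st=manip.read_state()
g=cv2.cvtColor(im,cv2.COLOR_BGR2HSV)
m=(g[:,:,2]<60).astype(np.uint8); m[:, :255]=0; m[:,305:]=0; m[130:]=0;m[:80]=0
n,_,s,c=cv2.connectedComponentsWithStats(m); i=1+s[1:,4].argmax(); print('grip',s[i],c[i]); G=onz(p,*c[i],114,True)
m=((g[:,:,1]<50)&(g[:,:,2]>110)).astype(np.uint8); m[:150]=0;m[230:]=0;m[:,:255]=0;m[:,305:]=0
n,_,s,c=cv2.connectedComponentsWithStats(m);i=1+s[1:,4].argmax();print(s[i],c[i])
for y in range(196,222,2): x=np.where(m[y])[0]; print(y,x.min() if len(x) else 0,x.max() if len(x) else 0, g[y,268:298:3,2])
for v in (206,219): print(onz(p,282,v,95,True))
print(G,st['eef_pos'])
```

```text
grip [269  92  25  25 331] [280.05740181 104.31117825]
[ 263  150   37   69 1582] [280.95638432 188.4380531 ]
196 263 299 [148 132 131 132 135 135 137 134 164 206]
198 263 299 [148 155 156 159 161 157 156 153 170 208]
200 263 299 [147 155 158 162 160 159 155 158 162 208]
202 263 299 [146 155 160 160 159 156 156 156 175 209]
204 264 298 [149 153 160 160 156 154 154 159 190 207]
206 265 297 [153 155 161 160 156 154 171 179 191 209]
208 266 296 [183 157 159 155 154 157 195 210 203 207]
210 267 294 [191 157 157 153 152 158 201 210 203 199]
212 269 293 [171 158 154 151 150 155 198 200 193 185]
214 270 293 [159 139 142 140 135 139 192 194 184 171]
216 270 292 [157 132 131 130 134 138 187 192 180 168]
218 272 292 [163 135 131 134 135 134 169 178 171 166]
220 0 0 [165 157 158 162 161 156 159 158 165 170]
[528.19580471 181.96831383  95.        ]
[526.44583085 168.76908362  95.        ]
[539.17428211 278.6913381  114.        ] [521.11365819 178.98091488 200.70986592]
```

```bash
python3 -m creep '[[1,[0.1,0.5,3],-0.2],[1,[0.1,0.5,7],-0.2],[1,[0.1,0.5,10],-0.2],[1,[0.1,0.5,11.5],-0.2],[1,[0.1,0.5,12.5],-0.2],[1,[0.1,0.5,12.5],-0.2],[0.3,[0.1,0.5,12.5],-0.2],[-0.2,[0.1,0.5,12.5],-0.2],[-0.4,[0.1,0.5,12.5],-0.2],[-0.6,[0.1,0.5,12.5],-0.2],[-1,[0.1,0.5,12.5],-0.2],[-1,[0.1,0.5,12.5],-0.2]]' 10
python3 -m creep '[[-1,[0,0,0],0],[-1,[0,0,0],0],[-1,[0,0,0],0],[-1,[0,0,0],0]]' 60
python3 - <<'E'
from h import *
im,p=snap('wrist','w2'); st=manip.read_state(); print(st['eef_pos'],st['eef_rot'],st['wrist_force'],st['moment'])
E
```

```text
clock: 2.6
eef_pos: [526.7, 178.7, 75.9]
eef_rot: [3.141, -0.0, 1.448]
wrist_force: [-0.0, 1.0, 0.1]
finger_gap: 49.2
finger_force: 0.0
clock: 3.0
eef_pos: [526.6, 178.7, 75.7]
eef_rot: [3.142, 0.0, 1.448]
wrist_force: [-0.4, -0.3, 1.2]
finger_gap: 17.3
finger_force: 0.0
[526.59056884 178.75089619  75.72276539] [-3.14154588e+00  7.93012197e-06  1.44841425e+00] [-0.4673662   0.44290406 -0.73060011] [-0.06349831  0.05095758  0.00063741]
```

View pics/w2.png

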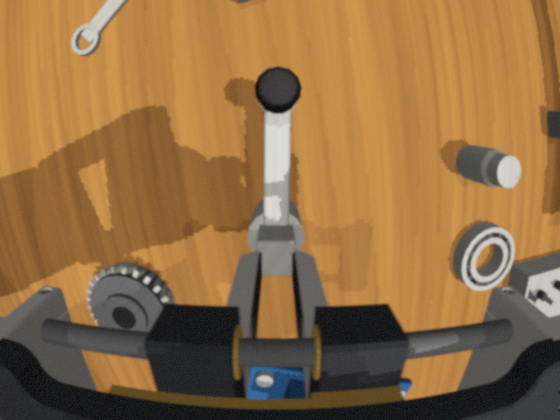

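Run:
```python
from h import *
st=manip.read_state(); print(st['finger_gap'],st['finger_force'],st['eef_pos']); p=manip.camera_params('wrist')
for q,z in [((257,228),95),((301,228),95),((260,275),95),((296,275),95),((278,88),116),((252,258),62),((303,258),62)]: print(q,onz(p,*q,z,True))
```

```text
13.718284853143114 0.0 [526.59056884 178.75089619  75.72276539]
(257, 228) [518.84315689 201.15491867  95.        ]
(301, 228) [545.04395081 197.94534946  95.        ]
(260, 275) [516.29363658 169.96647987  95.        ]
(296, 275) [538.89297379 167.18978863  95.        ]
(278, 88) [540.84573353 278.42460487 116.        ]
(252, 258) [508.59855494 168.52766801  62.        ]
(303, 258) [545.55508072 163.99822346  62.        ]
```

Run:
```python
from h import *
p=manip.camera_params('wrist'); st=manip.read_state();print(p['origin'],p['attitude'])
e=st['eef_pos']
for dz in (-14,0,5,30,60): print(dz,proj(p,e+[0,0,dz],True))
im=manip.camera('wrist');print(manip.read_state()['finger_gap'])
cv2.imwrite('pics/w3.png',cv2.resize(im[190:360,190:370,::-1],None,fx=3.3,fy=3.3,interpolation=cv2.INTER_CUBIC))
```

```text
[537.76509288 258.85088059 280.48451665] [ 2.86256692e+00  4.62079367e-04 -1.21867787e-01]
-14 (np.float64(274.7306219474078), np.float64(242.10277553752834))
0 (np.float64(274.6159923443255), np.float64(249.27326410681135))
5 (np.float64(274.57180817163965), np.float64(252.04453138434832))
30 (np.float64(274.3204097166909), np.float64(267.8919880182119))
60 (np.float64(273.9324410923181), np.float64(292.6217475962452))
9.241398561568198
```

View pics/w3.png

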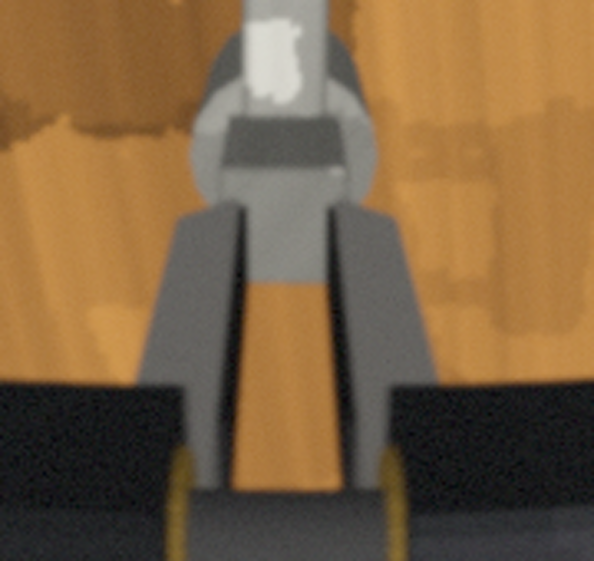

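The tips appear in front of the boss top (tip edge row about 252), which suggests the fingers sit about 30 mm higher than stated. I'll check that numerically.

Run:
```python
from h import *
st=manip.read_state(); p=manip.camera_params('wrist'); e=st['eef_pos'];R=rot(st['eef_rot']); print(st['finger_gap'],manip.tip_reach,st['finger_force'])
for g in (94,13.7):
  for dz in (14,0,-10,-20,-30):
    print(g,dz,[np.round(proj(p,e+R@[8,s*g/2,dz],True)) for s in (-1,1)],[np.round(proj(p,e+R@[-8,s*g/2,dz],True)) for s in (-1,1)])
```

```text
9.241398561568198 14.0 0.0
94 14 [array([209., 231.]), array([340., 231.])] [array([211., 252.]), array([339., 252.])]
94 0 [array([205., 238.]), array([344., 238.])] [array([207., 259.]), array([342., 260.])]
94 -10 [array([202., 243.]), array([347., 243.])] [array([204., 265.]), array([345., 266.])]
94 -20 [array([199., 249.]), array([350., 249.])] [array([201., 272.]), array([348., 272.])]
94 -30 [array([195., 255.]), array([354., 255.])] [array([198., 279.]), array([351., 279.])]
13.7 14 [array([265., 232.]), array([284., 232.])] [array([265., 252.]), array([284., 252.])]
13.7 0 [array([264., 238.]), array([285., 238.])] [array([265., 260.]), array([285., 260.])]
13.7 -10 [array([264., 243.]), array([285., 243.])] [array([264., 266.]), array([285., 266.])]
13.7 -20 [array([263., 249.]), array([286., 249.])] [array([264., 273.]), array([285., 273.])]
13.7 -30 [array([263., 255.]), array([286., 255.])] [array([263., 280.]), array([286., 280.])]
```

The tips do image about 27 mm behind the TCP. I'll open, go down 33 mm and close lightly. The gap will read 24 on the boss and 42 on the hub, which settles it.

```bash
python3 -m creep '[[1,[0,0,-1],0],[1,[0,0,-1],0],[1,[0,0,-1],0],[1,[0,0,-1],0],[1,[0.1,0,-1],0],[1,[0.1,0,-1],0],[1,[0.1,0,-1],0],[1,[0.1,0,-1],0],[1,[0.1,0,-1],0],[1,[0.1,0,1],0],[1,[0.1,0,2.2],0],[1,[0.1,0,3.3],0]]' 10
python3 -m creep '[[1,[0,0,0],0],[0,[0,0,0],0],[-1,[0,0,0],0],[-1,[0,0,0],0],[-1,[0,0,0],0],[-1,[0,0,0],0],[-1,[0,0,0],0],[-1,[0,0,0],0],[-1,[0,0,0],0],[-1,[0,0,0],0]]' 10
```

```text
clock: 4.3
eef_pos: [526.5, 179.6, 41.8]
eef_rot: [-3.141, 0.0, 1.448]
wrist_force: [-0.3, -0.6, -0.7]
finger_gap: 93.9
finger_force: 0.0
clock: 5.3
eef_pos: [526.7, 179.7, 42.7]
eef_rot: [-3.142, 0.0, 1.448]
wrist_force: [-0.5, 0.4, -0.2]
finger_gap: 25.5
finger_force: 1.0
```

```bash
python3 -m creep '[[-1,[0,0,0],0],[-1,[0,0,0],0],[-1,[0,0,0],0],[-1,[0,0,0],0]]' 60
python3 - <<'E'
from h import *
im,p=snap('wrist','w4'); st=manip.read_state(); print(st['eef_pos'],p['origin'])
s=manip.camera('side')
a=cv2.resize(im[150:360,190:370,::-1],None,fx=2.8,fy=2.8); b=cv2.resize(s[220:340,210:290,::-1],(392,588))
cv2.imwrite('pics/m4.png',np.hstack([a[:588,100:480],b]))
E
```

```text
clock: 5.7
eef_pos: [526.7, 179.7, 42.7]
eef_rot: [-3.142, 0.0, 1.448]
wrist_force: [0.4, -0.3, -0.9]
finger_gap: 23.3
finger_force: 59.9
[526.70001645 179.68617405  42.72284699] [537.86925751 259.83411909 247.45033674]
```

View pics/m4.png

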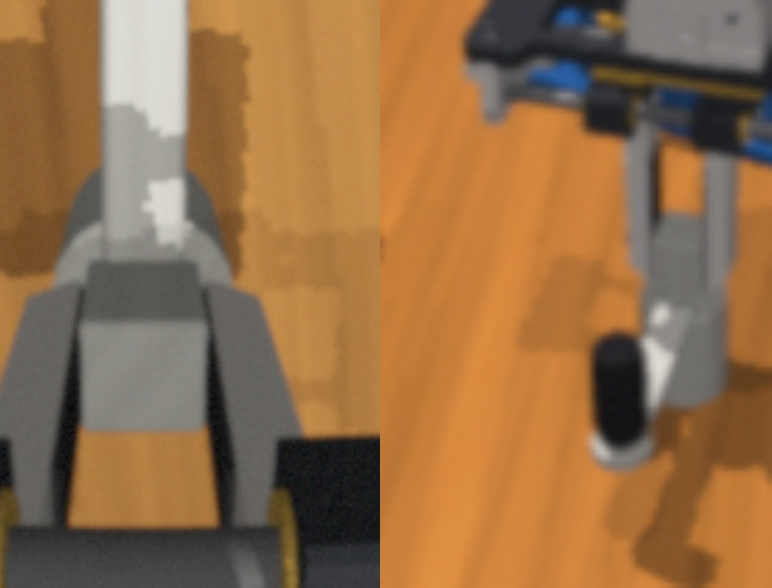

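The fingers hold the boss squarely with 60 N, so the reported TCP z is 42.7 when the crank stands on the bench. Lifting now.

```bash
python3 - <<'E'
from h import *
p=manip.camera_params('wrist')
print(onz(p,277.5,264.3,95,True),onz(p,277.5,303.5,95,True))
E
python3 -m creep '[[-1,[0,0,-2],0],[-1,[0,0,-5],0],[-1,[0,0,-8],0],[-1,[0,0,-11],0],[-1,[0,0,-14],0],[-1,[0,0,-17],0],[-1,[0,0,-19],0],[-1,[0,0,-21],0],[-1,[0,0,-21],0],[-1,[0,0,-21],0]]'
python3 - <<'E'
from h import *
im,p=snap('wrist','w5'); st=manip.read_state(); e=st['eef_pos'];print(e,st['eef_rot'][2],st['moment'],st['joints'])
y=st['eef_rot'][2]; d=np.array([526,-129])-e[:2]
print('shift',(d@[np.cos(y),np.sin(y)])/10,(d@[np.sin(y),-np.cos(y)])/10)
E
```

```text
[529.98136033 191.77425519  95.        ] [527.15717179 168.4702591   95.        ]
clock: 6.8
eef_pos: [526.4, 179.6, 251.4]
eef_rot: [-3.14, 0.001, 1.448]
wrist_force: [-0.0, -0.1, -7.3]
finger_gap: 23.7
finger_force: 59.9
[526.22055155 179.56907578 250.96151142] 1.4483692845659957 [-0.11346916  0.10461248 -0.04390724] [ 2.62994578e-01  2.72137164e-01  1.39440457e+00 -2.91452589e-05
  1.47759485e+00  3.85425524e-01]
shift -30.62864213842671 3.7463999368886283
```

```bash
python3 -m creep '[[-1,[-2,0,0],0],[-1,[-6,-0.2,0],0],[-1,[-10,-0.5,0],0],[-1,[-14,-0.8,0],0],[-1,[-18,-1.1,0],0],[-1,[-22,-1.3,0],0],[-1,[-26,-1.6,0],0],[-1,[-30,-1.8,0],0],[-1,[-34,-2,0],0],[-1,[-37,-2.2,0],0],[-1,[-38.7,-2.2,0],0],[-1,[-38.7,-2.2,0],0]]'
python3 -m creep '[[-1,[0,0,0],0],[-1,[0,0,0],0],[-1,[0,0,0],0]]'
python3 - <<'E'
from h import *
im,p=snap('wrist','w6'); st=manip.read_state(); print(st['eef_pos'],p['origin'],proj(p,(526,-129,182),True))
E
```

```text
clock: 8.05
eef_pos: [456.7, -203.3, 251.1]
eef_rot: [-3.139, -0.001, 1.446]
wrist_force: [0.8, 0.5, -6.5]
finger_gap: 23.5
finger_force: 59.9
clock: 8.35
eef_pos: [457.8, -200.9, 252.5]
eef_rot: [-3.141, -0.0, 1.45]
wrist_force: [-0.4, -0.4, -6.6]
finger_gap: 23.5
finger_force: 59.9
[ 457.77452492 -200.99162378  252.63419319] [ 468.87498574 -120.78937269  457.30717337] (np.float64(344.72955478354964), np.float64(129.82790973742578))
```

View pics/w6.png

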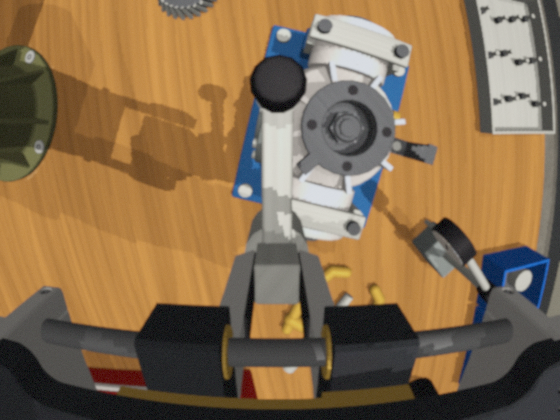

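The wrist view shows the flange centre near (349,127), the lug near (304,170) and the pointer tip near (397,146). I'll fit the rim circle on the plane.

Run:
```python
from h import *
im=cv2.imread('pics/w6.png'); p=manip.camera_params('wrist'); st=manip.read_state()
hsv=cv2.cvtColor(im,cv2.COLOR_BGR2HSV)
m=((hsv[:,:,2]<125)&(hsv[:,:,1]<70)).astype(np.uint8); m[:,:296]=0;m[:,445:]=0;m[:70]=0;m[185:]=0
pts=[]
c0=np.array([349,127.])
w=lambda q:onz(p,q[0],q[1],182,True)[:2]
C=w(c0)
for it in range(4):
    # radial: outermost masked point along each ray in world plane
    P=[]
    for a in np.radians(np.arange(0,360,3)):
        v=[m[tuple(np.int32(np.round(proj(p,(*(C+r*np.array([np.cos(a),np.sin(a)])),182),True)))[::-1])] for r in np.arange(32,62,.5)]
        z=np.where(np.array(v)==0)[0]; r=32+.5*(z[0] if len(z) else 60); P.append((np.degrees(a),r))
    P=np.array(P); k=abs(P[:,1]-np.median(P[:,1]))<3.5
    X=C+P[k,1:]*np.c_[np.cos(np.radians(P[k,0])),np.sin(np.radians(P[k,0]))]
    A=np.c_[2*X,np.ones(len(X))]; s=np.linalg.lstsq(A,(X**2).sum(1),rcond=None)[0]; C=s[:2]
    print(C,np.sqrt(s[2]+C@C),k.sum())
print([(int(a),r) for a,r in P])
for n,q,z in (('ptr',(397,146),181),('lug',(304,170),182)):
    d=onz(p,*q,z,True)[:2]-C; print(n,np.hypot(*d),np.degrees(np.arctan2(d[1],d[0])))
print(hsv[125:180:3,296:330:2,2])
```

```text
[ 529.36398081 -127.59955151] 41.16374031780028 97
[ 529.34222274 -127.59826273] 41.10065485926719 100
[ 529.32248558 -127.58568329] 41.095738421876895 100
[ 529.37796594 -127.6071247 ] 41.114600115439835 101
[(0, np.float64(41.5)), (3, np.float64(41.0)), (6, np.float64(41.0)), (9, np.float64(41.0)), (12, np.float64(41.5)), (14, np.float64(42.0)), (18, np.float64(42.0)), (21, np.float64(41.0)), (24, np.float64(41.0)), (27, np.float64(41.5)), (29, np.float64(41.5)), (33, np.float64(41.0)), (36, np.float64(41.5)), (39, np.float64(41.0)), (42, np.float64(40.5)), (45, np.float64(41.0)), (48, np.float64(41.5)), (51, np.float64(41.0)), (54, np.float64(40.5)), (57, np.float64(42.0)), (59, np.float64(42.0)), (63, np.float64(41.0)), (66, np.float64(41.0)), (69, np.float64(41.5)), (72, np.float64(40.5)), (75, np.float64(41.0)), (78, np.float64(40.5)), (81, np.float64(40.5)), (84, np.float64(38.5)), (87, np.float64(40.0)), (90, np.float64(34.0)), (93, np.float64(32.5)), (96, np.float64(38.0)), (99, np.float64(40.5)), (102, np.float64(41.0)), (105, np.float64(42.5)), (108, np.float64(34.0)), (11
[... 2804 characters left out ...]
155 145 138 127  91 109 118 119 118 116 121 117 125 123 123]
 [171 190 185 165 128  91  96 118 119 119 120 123 117 117 119 121 123]
 [198 198 189 149  97 116 121 120 120 119 122 118 119 120 121 121 123]
 [196 155  93 111 121 119 121 121 122 123 122 120 122 120 118 119 120]
 [143  78  94 117 115 119 121 122 122 123 124 123 112 116 118 119 118]
 [139 108 102 120 119 119 121 120 127 154 177 184 172 138 113 118 118]
 [147 139 123 112 121 121 121 149 186 196 192 191 190 188 185 169 143]
 [142 135 114 130 147 154 200 203 201 202 199 201 198 194 192 194 194]
 [121 116 152 211 224 220 208 203 201 204 202 202 204 203 203 202 204]
 [196 181 216 226 219 197 199 203 202 205 205 203 205 206 206 206 209]]
```

```bash
python3 -m creep '[[-1,[2,1.5,0],0],[-1,[4.5,3.4,0],0],[-1,[6.5,4.9,0],0],[-1,[8.1,6.1,0],0],[-1,[8.1,6.1,0],0],[-1,[8.1,6.1,0],0],[-1,[8.1,6.1,0],0],[-1,[8.1,6.1,1.5],0],[-1,[8.1,6.1,2.5],0],[-1,[8.1,6.1,3],0],[-1,[8.1,6.1,3],0],[-1,[8.1,6.1,3],0]]'
python3 -m creep '[[-1,[0,0,0.2],0],[-1,[0,0,0.4],0],[-1,[0,0,0.6],0],[-1,[0,0,0.8],0],[-1,[0,0,0.9],0],[-1,[0,0,0.9],0]]'
```

```text
clock: 9.6
eef_pos: [528.1, -128.9, 223.2]
eef_rot: [3.141, 0.0, 1.448]
wrist_force: [-0.8, 0.5, -7.1]
finger_gap: 23.6
finger_force: 59.9
clock: 10.2
eef_pos: [528.1, -128.7, 213.7]
eef_rot: [3.141, -0.0, 1.448]
wrist_force: [0.5, -1.1, -5.9]
finger_gap: 23.6
finger_force: 59.9
```

```bash
python3 -m creep '[[-1,[0,0,0.1],0],[-1,[0,0,0.15],0],[-1,[0,0,0.2],0],[-1,[0,0,0.2],0]]'
python3 -m creep '[[-1,[0,0,0.05],0],[-1,[0,0,0.1],0],[-1,[0,0,0.1],0]]'
```

```text
clock: 10.6
eef_pos: [528.4, -128.8, 212.4]
eef_rot: [3.14, 0.0, 1.448]
wrist_force: [1.2, 0.6, 1.5]
finger_gap: 23.9
finger_force: 59.9
clock: 10.9
eef_pos: [528.6, -128.6, 211.0]
eef_rot: [3.14, -0.0, 1.448]
wrist_force: [5.9, 2.5, -4.1]
finger_gap: 23.7
finger_force: 59.9
```

```bash
python3 -m creep '[[-1,[0.05,0.1,0],0],[-1,[0.05,0.1,0],0],[-1,[0.05,0.1,0],0]]'
python3 -m creep '[[-1,[0,0,0.05],0],[-1,[0,0,0.1],0],[-1,[0,0,0.1],0]]'
```

```text
clock: 11.2
eef_pos: [529.0, -128.3, 210.2]
eef_rot: [-3.141, -0.0, 1.448]
wrist_force: [3.2, 0.4, -7.9]
finger_gap: 23.6
finger_force: 59.9
clock: 11.5
eef_pos: [529.1, -128.3, 209.6]
eef_rot: [-3.141, -0.0, 1.448]
wrist_force: [2.2, 0.8, -6.0]
finger_gap: 23.9
finger_force: 59.9
```

```bash
python3 -m creep '[[-1,[0,0.05,0.1],0],[-1,[0,0.1,0.2],0],[-1,[0,0.1,0.2],0]]'
python3 -m creep '[[-1,[0,0,0.1],0],[-1,[0,0,0.2],0],[-1,[0,0,0.2],0]]'
```

```text
clock: 11.8
eef_pos: [529.8, -128.5, 207.3]
eef_rot: [-3.14, -0.0, 1.448]
wrist_force: [-0.1, 0.2, -7.6]
finger_gap: 23.7
finger_force: 59.9
clock: 12.1
eef_pos: [529.9, -128.5, 205.5]
eef_rot: [-3.141, -0.0, 1.448]
wrist_force: [-1.7, 0.5, -7.5]
finger_gap: 23.3
finger_force: 59.9
```

```bash
python3 -m creep '[[-1,[0,-0.03,0.1],0],[-1,[0,-0.03,0.2],0],[-1,[0,-0.03,0.3],0],[-1,[0,-0.03,0.4],0],[-1,[0,-0.03,0.4],0]]'
python3 -m creep '[[-1,[0,0,0.1],0],[-1,[0,0,0.2],0],[-1,[0,0,0.3],0],[-1,[0,0,0.3],0]]'
```

```text
clock: 12.6
eef_pos: [529.8, -128.5, 201.6]
eef_rot: [-3.141, -0.0, 1.448]
wrist_force: [-0.2, 0.6, -7.1]
finger_gap: 23.4
finger_force: 59.9
clock: 13.0
eef_pos: [529.8, -128.5, 198.5]
eef_rot: [-3.141, -0.0, 1.448]
wrist_force: [-0.0, 0.7, -7.6]
finger_gap: 24.0
finger_force: 59.9
```

```bash
python3 -m creep '[[-1,[0,0,0.1],0],[-1,[0,0,0.15],0],[-1,[0,0,0.2],0],[-1,[0,0,0.25],0],[-1,[0,0,0.25],0]]'
```

```text
clock: 13.5
eef_pos: [529.8, -128.5, 196.7]
eef_rot: [3.141, 0.0, 1.448]
wrist_force: [-2.3, 0.8, -0.8]
finger_gap: 23.4
finger_force: 59.9
```

The crank bottomed at z 196.7, exactly the predicted home height (42.7 + 154), so the flats happened to match. Next I release, rise and look at the pointer and lug.

```bash
python3 -m creep '[[0,[0,0,-0.1],0],[0,[0,0,-0.1],0],[0,[0,0,-0.1],0],[0,[0,0,-0.1],0],[0,[0,0,-2],0],[0,[0,0,-5],0],[0,[0,0,-8],0],[0,[-3,0,-8],0],[0,[-6,0,-8],0],[0,[-8,0,-8],0],[0,[-8,0,-8],0],[0,[-8,0,-8],0]]' 20
python3 - <<'E'
from h import *
im,p=snap('wrist','w7'); st=manip.read_state(); print(st['eef_pos'],st['finger_gap'],p['origin'],p['attitude'])
np.save('p7.npy',p,allow_pickle=True)
cv2.imwrite('pics/m7.png',cv2.resize(im[60:310,180:400,::-1],None,fx=2.4,fy=2.4,interpolation=cv2.INTER_CUBIC))
for r,a in((60,-23),(56,-142),(42,-23)): print(proj(p,(529.8+r*np.cos(np.radians(a)),-128.5+r*np.sin(np.radians(a)),182),True))
E
```

```text
clock: 14.7
eef_pos: [520.1, -207.7, 276.2]
eef_rot: [-3.142, -0.0, 1.448]
wrist_force: [-0.7, 0.2, -0.4]
finger_gap: 47.2
finger_force: 0.0
[ 520.18125148 -207.23866393  276.25471032] 46.865508842242825 [ 531.2673829  -127.60148252  480.93852526] [ 2.86277899e+00  4.78942100e-04 -1.22503439e-01]
(np.float64(337.59176621303845), np.float64(146.98302509781095))
(np.float64(232.63223701475437), np.float64(171.29603926641377))
(np.float64(319.21266525971186), np.float64(141.2072188765485))
```

View pics/m7.png

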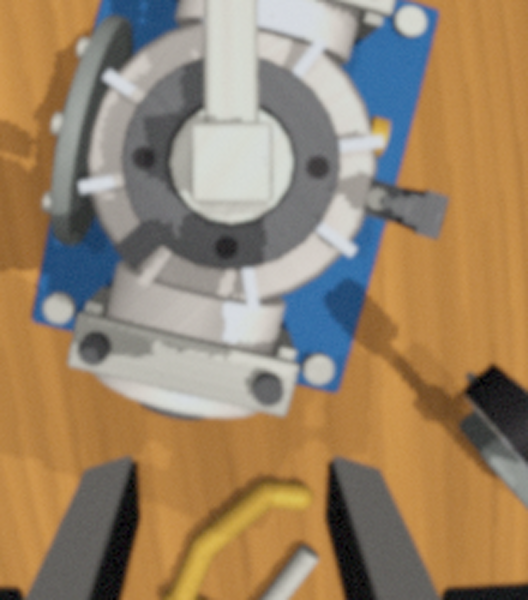

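The flange centre is near full-image (276,127). The pointer blade runs from about (335,141) to (365,150), and the lug is near (240,160). I'll take angular profiles for accurate directions.

Run:
```python
from h import *
im=cv2.imread('pics/w7.png'); p=manip.camera_params('wrist')
g=cv2.cvtColor(im,cv2.COLOR_BGR2GRAY).astype(np.float32)
def fit(C):
    for it in range(4):
        X=[]
        for a in np.radians(np.arange(0,360,4)):
            rs=np.arange(36,48,.25); u=np.array([np.cos(a),np.sin(a)])
            q=np.array([proj(p,(*(C+r*u),182),True) for r in rs],np.float32)
            v=cv2.remap(g,q[:,0].reshape(1,-1).copy(),q[:,1].reshape(1,-1).copy(),1)[0]
            d=np.gradient(cv2.GaussianBlur(v.reshape(1,-1),(9,1),2)[0]); i=d.argmax()
            if d[i]>3: X.append(C+rs[i]*u)
        X=np.array(X)
        for _ in range(4):
            s=np.linalg.lstsq(np.c_[2*X,np.ones(len(X))],(X**2).sum(1),rcond=None)[0];C=s[:2];R=np.sqrt(s[2]+C@C); X=X[abs(np.hypot(*(X-C).T)-R)<1.2]
    return C,R,len(X)
C,R,n=fit(np.array([529.8,-128.5])); print(C,R,n)
def prof(rs,angs,z):
    for r in rs:
        q=np.array([proj(p,(C[0]+r*np.cos(a),C[1]+r*np.sin(a),z),True) for a in np.radians(angs)],np.float32)
        print(r,cv2.remap(g,q[:,0].reshape(1,-1).copy(),q[:,1].reshape(1,-1).copy(),1)[0].astype(int))
A=np.arange(-166,-120,2);print(A);prof((45,48,51,54,56,58),A,182)
A=np.arange(-36,-6,1.5);print(A);prof((54,57,60,63,66,70,75,80),A,181)
```

```text
[ 530.43169149 -126.87004694] 41.53221550589018 78
[-166 -164 -162 -160 -158 -156 -154 -152 -150 -148 -146 -144 -142 -140
 -138 -136 -134 -132 -130 -128 -126 -124 -122]
45 [153 156 155 156 156 155 147 111  82  79  79  82  81  80 100 144 169 182
 169 148 148 148 147]
48 [156 154 154 153 155 154 150 120  85  79  79  80  78  81 106 148 179 189
 169 150 150 147 148]
51 [155 153 153 155 153 153 151 124  85  79  78  78  81  81 114 148 180 190
 164 148 148 149 147]
54 [116 120 121 118 115 113 115 100  81  77  78  81  79  77 107 148 190 190
 148 129 138 146 152]
56 [ 65  72  75  72  70  72  77  76  73  74  74  90  93  94 111 144 189 191
 168 167 173 176 179]
58 [ 52  54  59  58  56  60  61  68  70  71  82 110 121 131 144 164 187 186
 175 177 178 179 180]
[-36.  -34.5 -33.  -31.5 -30.  -28.5 -27.  -25.5 -24.  -22.5 -21.  -19.5
 -18.  -16.5 -15.  -13.5 -12.  -10.5  -9.   -7.5]
54 [183 187 185 179 175 171 155 133 134 142 149 147 139 129 125 130 157 182
 190 192]
57 [101 104 102 103  99 100  94  94 137 156 158 157 150 121  84  90 104 112
 113 113]
60 [ 93  91  90  95  96  99  90  82 119 133 118 125 136 107  85  94 102 103
 105 104]
63 [ 97  96  99 104 103 104  91  68  75 100 114 108  87  77  81 100 103 104
 102 102]
66 [121 130 138 145 148 145 122  75  88 116 122 117  98  81  97 132 139 138
 134 132]
70 [155 153 153 152 150 146 122  68  95 120 124 123 112  75  85 137 145 146
 147 147]
75 [149 146 143 142 142 141 113  85 114 117 116 118 115 101  85 135 143 142
 141 142]
80 [142 142 145 144 143 145 132 117 116 117 116 118 117 118 122 136 137 138
 138 136]
```

Lug at -145.0°, pointer at -20.6°, so about 124.4° anticlockwise plus play. Next I take the grip.

```bash
python3 -m creep '[[0.2,[3,0,0],0],[0.2,[7,0,0],0],[0.2,[11,0,0],0],[0.2,[15,0,0],0],[0.2,[17.9,0,0],0],[0.2,[17.9,0,0],0],[0.2,[17.9,0,0],0],[0.2,[17.9,0,2],0],[0.2,[17.9,0,4.5],0],[0.2,[17.9,0,6.5],0],[0.2,[17.9,0,7.2],0],[0.2,[17.9,0,7.2],0]]' 15
python3 -m creep '[[-1,[0,0,0],0],[-1,[0,0,0],0],[-1,[0,0,0],0],[-1,[0,0,0],0],[-1,[0,0,0],0],[-1,[0,0,0],0],[-1,[0,0,0],0]]' 15
```

```text
clock: 15.95
eef_pos: [541.6, -30.7, 203.8]
eef_rot: [-3.14, 0.0, 1.448]
wrist_force: [-0.4, 0.4, -0.4]
finger_gap: 56.1
finger_force: 0.0
clock: 16.65
eef_pos: [542.0, -30.1, 204.4]
eef_rot: [3.141, -0.0, 1.448]
wrist_force: [-0.3, 0.8, 1.7]
finger_gap: 24.7
finger_force: 15.0
```

Gripped at 25 mm. Next I crank the first 55°.

```bash
python3 -m creep '[[-1,[-0.04,-0.87,0],-1],[-1,[-0.15,-1.74,0],-2],[-1,[-0.34,-2.59,0],-3],[-1,[-0.6,-3.42,0],-4],[-1,[-0.6,-3.42,0],-4]]'
python3 - <<'E'
from h import *
st=manip.read_state();e=st['eef_pos'];d=e[:2]-[529.8,-128.5];print(np.hypot(*d),np.degrees(np.arctan2(d[1],d[0])),np.degrees(st['eef_rot'][2]))
E
```

```text
clock: 17.15
eef_pos: [507.3, -31.8, 204.8]
eef_rot: [3.14, -0.0, 1.799]
wrist_force: [2.1, 3.3, 2.2]
finger_gap: 24.6
finger_force: 15.0
99.32189987322505 103.07728769472527 103.0827078497271
```

```bash
python3 -m creep '[[-1,[-0.04,-0.87,0],-1],[-1,[-0.15,-1.74,0],-2],[-1,[-0.34,-2.59,0],-3],[-1,[-0.6,-3.42,0],-4],[-1,[-0.94,-4.23,0],-5],[-1,[-1.34,-5,0],-6],[-1,[-1.81,-5.74,0],-7],[-1,[-2.34,-6.43,0],-8],[-1,[-2.93,-7.07,0],-9],[-1,[-3.57,-7.66,0],-10]]'
python3 - <<'E'
from h import *
st=manip.read_state();e=st['eef_pos'];d=e[:2]-[529.8,-128.5];print(np.hypot(*d),np.degrees(np.arctan2(d[1],d[0])),np.degrees(st['eef_rot'][2]))
im,p=snap('wrist','w8')
g=cv2.cvtColor(im,cv2.COLOR_RGB2GRAY).astype(np.float32);C=(529.8,-128.5)
A=np.arange(-170,190,6)
for r in (48,51):
    q=np.array([proj(p,(C[0]+r*np.cos(a),C[1]+r*np.sin(a),182),True) for a in np.radians(A)],np.float32)
    v=cv2.remap(g,q[:,0].reshape(1,-1).copy(),q[:,1].reshape(1,-1).copy(),1)[0]
    print([(int(a),int(x)) for a,x in zip(A,v) if x<100])
E
```

```text
clock: 18.15
eef_pos: [440.9, -83.3, 204.5]
eef_rot: [3.14, -0.0, 2.671]
wrist_force: [4.1, 7.1, 1.3]
finger_gap: 24.5
finger_force: 15.0
99.67736629436273 153.05682267025486 153.0588596402433
[(-152, 73), (-146, 23), (-140, 54), (-134, 58), (-128, 62), (-122, 67), (-116, 96), (-98, 76), (-92, 76), (-86, 71), (-80, 74), (-74, 85), (-44, 98), (-38, 92), (-32, 92), (-26, 94), (-20, 92), (-14, 90), (-8, 93), (22, 93), (28, 76), (34, 75), (40, 78), (46, 78), (52, 81), (58, 96), (70, 94), (76, 91), (82, 78), (88, 57), (94, 70), (118, 75), (124, 17), (130, 97), (136, 24), (142, 21), (148, 26), (154, 25), (160, 26), (166, 27), (178, 17), (184, 45)]
[(-158, 95), (-152, 22), (-146, 23), (-140, 23), (-134, 24), (-128, 30), (-122, 25), (-116, 24), (-110, 36), (-104, 98), (-92, 80), (-86, 68), (-80, 42), (-74, 83), (-38, 93), (-32, 90), (-26, 95), (-20, 92), (-14, 91), (-8, 96), (22, 91), (28, 54), (34, 73), (40, 77), (58, 83), (64, 54), (70, 36), (76, 32), (82, 31), (88, 31), (94, 23), (100, 88), (124, 24), (130, 83), (136, 23), (142, 27), (148, 20), (154, 25), (160, 30), (166, 23), (178, 25)]
```

Drag is about 8 N as expected, so the crank is driving. 45° more, then check.

```bash
python3 -m creep '[[-1,[-0.04,-0.87,0],-1],[-1,[-0.15,-1.74,0],-2],[-1,[-0.34,-2.59,0],-3],[-1,[-0.6,-3.42,0],-4],[-1,[-0.94,-4.23,0],-5],[-1,[-1.34,-5,0],-6],[-1,[-1.81,-5.74,0],-7],[-1,[-2.34,-6.43,0],-8],[-1,[-2.93,-7.07,0],-9],[-1,[-2.93,-7.07,0],-9]]'
python3 - <<'E'
from h import *
st=manip.read_state();e=st['eef_pos'];d=e[:2]-[529.8,-128.5];print(np.hypot(*d),np.degrees(np.arctan2(d[1],d[0])),np.degrees(st['eef_rot'][2]),st['joints'])
im,p=snap('wrist','w9')
g=cv2.cvtColor(im,cv2.COLOR_RGB2GRAY).astype(np.float32)
print([np.round(proj(p,(529.8+r*np.cos(a),-128.5+r*np.sin(a),182),True)) for r,a in((60,-.36),(0,0),(56,-.5))])
E
```

```text
clock: 19.2
eef_pos: [435.1, -160.2, 204.0]
eef_rot: [3.14, 0.0, -2.829]
wrist_force: [3.0, 4.1, 0.2]
finger_gap: 25.0
finger_force: 15.0
99.85396007611945 -161.47323066032476 -162.07300718396567 [-4.32588640e-01  8.71659947e-02  1.71979946e+00  1.19690425e-03
  1.33539534e+00 -2.31654978e+00]
[array([238., 381.]), array([278., 344.]), array([234., 375.])]
```

```bash
python3 -m creep '[[0.2,[0,0,0],0],[0.2,[0,0,0],0],[0.2,[0,0,0],0],[0.2,[0,0,0],0],[0.2,[0,0,-3],0],[0.2,[0,0,-6],0],[0.2,[0,0,-9],0],[0.2,[0,0,-9],1.7],[0.2,[0,0,-9],3.4],[0.2,[0,0,-9],5.1],[0.2,[0,0,-9],6.8],[0.2,[0,0,-9],8.5]]'
python3 -m creep '[[0.2,[0,0,0],1.7],[0.2,[0,0,0],3.4],[0.2,[0,0,0],5.1],[0.2,[0,0,0],6.8],[0.2,[0,0,0],8.5],[0.2,[0,0,0],10.2],[0.2,[0,0,0],11.9],[0.2,[0,0,0],13.6],[0.2,[0,0,0],15.3],[0.2,[0,0,0],17],[0.2,[0,0,0],18.7],[0.2,[0,0,0],20.4]]'
python3 -m creep '[[0.2,[0,0,0],1.7],[0.2,[0,0,0],3.4],[0.2,[0,0,0],5.1],[0.2,[0,0,0],6.8],[0.2,[0,0,0],7.1],[0.2,[0,0,0],7.1],[0.2,[0,0,0],7.1]]'
cat > meas.py <<'E'
from h import *
import sys
name=sys.argv[1]
im,p=snap('wrist',name); st=manip.read_state(); print(st['eef_pos'],np.degrees(st['eef_rot'][2]),st['finger_gap'],p['origin'])
g=cv2.cvtColor(im,cv2.COLOR_RGB2GRAY).astype(np.float32); C=np.array([529.8,-128.5])
def smp(P,z):
    q=np.array([proj(p,(*x,z),True) for x in P],np.float32); return cv2.remap(g,q[:,0].reshape(1,-1).copy(),q[:,1].reshape(1,-1).copy(),1)[0]
U=lambda a:np.array([np.cos(np.radians(a)),np.sin(np.radians(a))])
for it in range(4):
    X=[];rs=np.arange(36,48,.25)
    for a in np.arange(0,360,4):
        v=smp([C+r*U(a) for r in rs],182); d=np.gradient(cv2.GaussianBlur(v.reshape(1,-1),(9,1),2)[0]);i=d.argmax()
        if d[i]>3: X.append(C+rs[i]*U(a))
    X=np.array(X)
    for _ in range(4):
        s=np.linalg.lstsq(np.c_[2*X,np.ones(len(X))],(X**2).sum(1),rcond=None)[0];C=s[:2];R=np.sqrt(s[2]+C@C);X=X[abs(np.hypot(*(X-C).T)-R)<1.2]
print('C',C,R,len(X))
A=np.arange(-70,12,2); print(A)
for r in (45,47,49,51,53,55): print(r,smp([C+r*U(a) for a in A],182).astype(int))
A=np.arange(-32,-8,1.); print(A.astype(int))
for r in (60,63,66,70,75): print(r,smp([C+r*U(a) for a in A],181).astype(int))
E
python3 meas.py w10
```

```text
clock: 20.45
eef_pos: [434.5, -160.3, 294.3]
eef_rot: [-3.141, -0.0, 2.707]
wrist_force: [0.3, -0.5, 0.2]
finger_gap: 56.2
finger_force: 0.0
clock: 21.65
eef_pos: [434.5, -160.3, 294.3]
eef_rot: [-3.142, 0.0, 0.927]
wrist_force: [-0.3, -0.4, -0.3]
finger_gap: 56.8
finger_force: 0.0
clock: 22.35
eef_pos: [434.6, -160.3, 294.3]
eef_rot: [3.142, 0.0, 0.317]
wrist_force: [-0.5, 0.0, -0.0]
finger_gap: 56.2
finger_force: 0.0
[ 434.56554613 -160.28888188  294.26329662] 18.132971041277756 56.70348642550046 [ 512.76016139 -135.25303269  498.99795185]
C [ 530.22705992 -127.44775444] 41.530365325446866 77
[-70 -68 -66 -64 -62 -60 -58 -56 -54 -52 -50 -48 -46 -44 -42 -40 -38 -36
 -34 -32 -30 -28 -26 -24 -22 -20 -18 -16 -14 -12 -10  -8  -6  -4  -2   0
   2   4   6   8  10]
45 [204 206 206 205 205 206 204 200 194 183 154 164 145 113 112 112 115 115
 116 134 185 183 165 159 158 157 158 170 194 207 209 210 207 201 202 209
 207 186 172 199 209]
47 [206 206 206 207 206 206 205 199 195 184 150 160 153 114 110 113 115 115
 117 139 181 175 162 157 158 159 158 162 177 194 207 210 208 202 200 208
 207 187 1
[... 604 characters left out ...]
1 104  93  94 142 154 156 144  99  87  99  99 101 102 111 134 169 207
 209 187 162 144 116]
[-32 -31 -30 -29 -28 -27 -26 -25 -24 -23 -22 -21 -20 -19 -18 -17 -16 -15
 -14 -13 -12 -11 -10  -9]
60 [107 108 101  84  70  74  94 114 128 128 119 106 100  88  78  81  92 107
 110 109 109 106 105 103]
63 [142 140 131 102  76  65  64  68  74  84 101 110 107  98  84  90 115 132
 137 135 139 136 139 134]
66 [142 139 133 107  73  54  51  60  81 100 107 112 111 103  90  91 115 136
 139 140 140 140 140 141]
70 [135 137 136 118  77  46  45  69  96 115 118 114 116 113 106  94 108 131
 138 139 138 137 136 135]
75 [139 138 138 135 114  68  60  91 108 111 114 111 115 113 112 109  94 102
 122 129 131 131 130 131]
```

Lug now at -38.5°, pointer at -20.6°, so 18° remain. I'll regrip with the tool flipped so the camera sees the flange, then turn 15° and check.

```bash
python3 -m creep '[[0.2,[0,0,3],0],[0.2,[0,0,6],0],[0.2,[0,0,8.5],0],[0.2,[0,0,9],0],[0.2,[0,0,9],0],[-1,[0,0,9],0],[-1,[0,0,9],0],[-1,[0,0,9],0],[-1,[0,0,9],0],[-1,[0,0,9],0],[-1,[0,0,9],0],[-1,[0,0,9],0]]' 15
python3 -m creep '[[-1,[0.01,0.44,0],-0.5],[-1,[0.04,0.87,0],-1],[-1,[0.09,1.31,0],-1.5],[-1,[0.15,1.74,0],-2],[-1,[0.24,2.16,0],-2.5],[-1,[0.34,2.59,0],-3],[-1,[0.34,2.59,0],-3],[-1,[0.34,2.59,0],-3]]'
python3 meas.py w11
```

```text
clock: 23.6
eef_pos: [434.5, -160.2, 204.4]
eef_rot: [-3.142, 0.0, 0.314]
wrist_force: [-2.3, 1.7, 2.2]
finger_gap: 25.0
finger_force: 15.0
clock: 24.4
eef_pos: [445.7, -183.4, 204.2]
eef_rot: [-3.14, -0.0, 0.576]
wrist_force: [-2.6, 4.6, 3.4]
finger_gap: 24.6
finger_force: 15.0
[ 445.69637024 -183.45324429  204.19633489] 32.992810194131465 24.617739964786594 [ 514.96939726 -139.78954941  408.96827715]
C [ 530.23052724 -127.72161203] 41.497621719636314 79
[-70 -68 -66 -64 -62 -60 -58 -56 -54 -52 -50 -48 -46 -44 -42 -40 -38 -36
 -34 -32 -30 -28 -26 -24 -22 -20 -18 -16 -14 -12 -10  -8  -6  -4  -2   0
   2   4   6   8  10]
45 [209 209 209 209 209 209 209 208 201 154 142 205 215 211 203 204 204 207
 204 150 111 115 114 117 118 116 116 150 197 212 214 212 205 190 204 215
 206 199 212 213 213]
47 [209 209 209 209 209 210 209 209 204 169 137 202 215 213 209 212 212 212
 208 165 109 114 114 118 117 117 115 164 202 209 209 203 195 182 202 214
 211 191 184 178 178]
49 [209 212 211 211 210 209 209 208 204 191 145 198 215 213 205 204 202 192
 182 158 108 116 115 116 117 114 107 115 135 139 130 1
[... 462 characters left out ...]
5 125  88 110 111 113 113 113 108 140 143 143 143 141 141 129 157 179
 169 123 111  99  98]
[-32 -31 -30 -29 -28 -27 -26 -25 -24 -23 -22 -21 -20 -19 -18 -17 -16 -15
 -14 -13 -12 -11 -10  -9]
60 [137 121  87  66  61  65  66  70  73  70  68  74  75  77 102 133 142 143
 142 141 141 139 139 137]
63 [142 130  86  42  33  35  29  32  33  55  94 113 113  99  82 118 134 136
 134 135 135 135 137 134]
66 [143 142 119  66  36  33  31  40  72  98 112 116 117 116 104 109 131 134
 133 134 134 133 134 136]
70 [140 139 131 103  46  31  38  55  85 110 118 117 115 116 112  89 102 131
 136 138 137 141 144 143]
75 [137 136 136 132  93  44  42  88 113 113 114 114 113 115 114 111 104 119
 136 144 144 143 143 142]
```

About 3.5° remain.

```bash
python3 -m creep '[[-1,[0,0.2,0],-0.2],[-1,[0.01,0.4,0],-0.5],[-1,[0.02,0.6,0],-0.7],[-1,[0.02,0.6,0],-0.7],[-1,[0.02,0.6,0],-0.7],[0.2,[0.02,0.6,0],-0.7],[0.2,[0.02,0.6,0],-0.7],[0.2,[0.02,0.6,0],-0.7],[0.2,[0.02,0.6,0],-0.7],[0.2,[0.02,0.6,-3],-0.7],[0.2,[0.02,0.6,-6],-0.7],[0.2,[0.02,0.6,-9],-0.7]]'
python3 -m creep '[[0.2,[1,0,0],0],[0.2,[1.9,0,0],0],[0.2,[1.9,0,0],0],[0.2,[1.9,0,0],0],[0.2,[1.9,0,0],0]]'
python3 meas.py w12
```

```text
clock: 25.65
eef_pos: [449.2, -188.8, 295.3]
eef_rot: [-3.142, 0.0, 0.637]
wrist_force: [0.5, 0.6, 0.3]
finger_gap: 56.2
finger_force: 0.0
clock: 26.15
eef_pos: [464.3, -177.5, 293.5]
eef_rot: [-3.141, 0.001, 0.637]
wrist_force: [-0.1, -0.2, -0.8]
finger_gap: 56.5
finger_force: 0.0
[ 464.29786699 -177.56394095  293.76581897] 36.47688929408052 56.121045922708824 [ 530.87406665 -129.64943687  498.23757245]
C [ 530.29828847 -127.43512153] 41.531527751570835 79
[-70 -68 -66 -64 -62 -60 -58 -56 -54 -52 -50 -48 -46 -44 -42 -40 -38 -36
 -34 -32 -30 -28 -26 -24 -22 -20 -18 -16 -14 -12 -10  -8  -6  -4  -2   0
   2   4   6   8  10]
45 [206 205 209 208 209 208 207 208 208 207 204 186 188 211 213 211 205 201
 201 200 191 149 118 113 115 118 117 118 153 199 212 213 207 203 206 213
 212 198 175 197 210]
47 [208 207 208 209 209 209 209 209 209 208 204 184 188 212 214 212 209 203
 203 202 196 156 119 113 113 116 119 117 149 201 212 213 212 208 206 213
 214 196 174 199 211]
49 [207 208 209 209 208 209 209 209 210 209 206 184 187 213 215 212 209 205
 204 205 202 167 120 114 116 116 119 118 140 184 204
[... 464 characters left out ...]
7 173 166 143 115 118 121 121 117 107 117 160 177 180 176 169 175 207
 213 198 178 168 166]
[-32 -31 -30 -29 -28 -27 -26 -25 -24 -23 -22 -21 -20 -19 -18 -17 -16 -15
 -14 -13 -12 -11 -10  -9]
60 [ 91  92  91  94  94  88  88 110 134 140 131 124 124 134 139 119  93  83
  90  98 101 103 104 102]
63 [ 98  99 102 101 100  87  72  72  81 100 110 113 110 106  93  81  78  85
  95 101 101 102 102 101]
66 [118 118 122 122 117 100  78  70  83 103 115 124 121 115 104  87  82  96
 117 122 120 115 118 118]
70 [151 150 151 149 140 114  72  74  97 112 115 115 117 117 108  86  70  91
 127 140 142 144 144 142]
75 [143 141 141 140 132 103  73  95 112 115 115 116 114 118 115 111  94  99
 127 141 145 143 142 143]
```

Overhead measurement: lug at -20.4°, pointer at -20.7°. A last look from the side checks that the crank is still home.

Run:
```python
from h import *
im,p=snap('side','s13'); C=np.array([529.8,-128.5])
k=6; x0,y0=230,120; b=cv2.resize(im[y0:y0+95,x0:x0+125,::-1],None,fx=k,fy=k,interpolation=cv2.INTER_CUBIC)
a=np.radians(216.3); G=C+100*np.array([np.cos(a),np.sin(a)])
for z,c in ((0,(0,255,0)),(16,(0,0,255))):
    for X in ((*C,249+z),(*G,270+z),(*C,209+z)):
        u=proj(p,X); cv2.circle(b,(int((u[0]-x0)*k),int((u[1]-y0)*k)),4,c,-1)
cv2.imwrite('pics/m13.png',b)
```

```text
(no output)
```

View pics/m13.png

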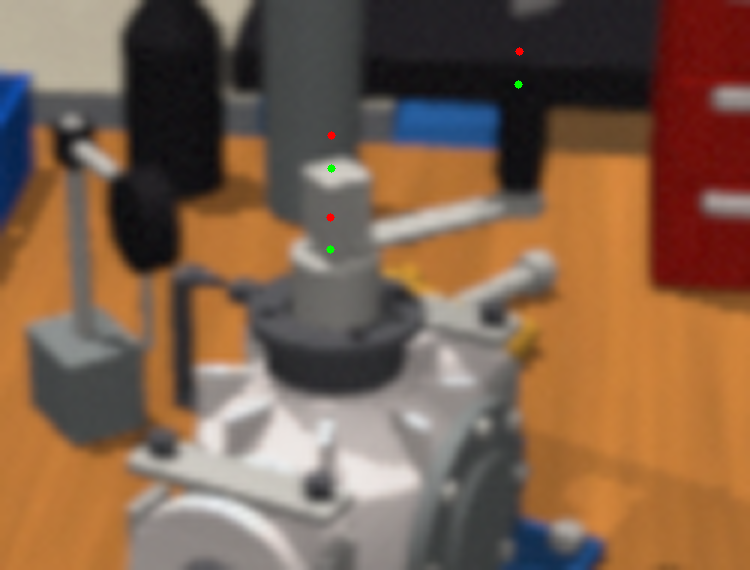

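The boss top at (335,170) lies on the green "home" mark and the lug meets the pointer at (245,290). The gripper is clear, so I'm handing the job in.

```bash
python3 -c "
from cell import manip
print(manip.sign_off())"
```

```text
the job is handed in; nothing more can be done
None
```

I handed the job in at about 26 s: the crank is sitting fully home on the nut, the lug measures within about 0.3° of the pointer, the pinion was turned only by the crank's grip, and the other tools and parts were left alone.

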